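# Lock the vent-filter coupling onto the buffer tank

## Task

Put the vent-filter coupling over the steel adaptor on the buffer tank and push it gently but fully home. Then swing its two cam arms all the way down, one after the other, so that it is locked, and leave it there; do not force anything and leave the bottle, rack and beaker alone.

Things in the scene. Friction and masses are not known exactly. Their poses are not given: they have to be found in the camera images.
- coupling: loose cam-arm coupling, 0.36 kg; origin: centre of its open mouth (underside), z up. Aluminium socket 63 mm across (mouth 67), 60 tall; bore 50.6 mm, 52 deep (55 wide in the first 8). On top a white filter housing, the place to grip: 34 mm across, 60 to 110 mm above the mouth. Red arm on its +y side, yellow on -y. Starts standing mouth down on the bench, arms up
- coupling_grip (a point): point on the coupling's axis in the middle of the filter housing, 85 mm above the mouth
- cam_red (a joint): red cam arm: bar 64 mm long, 12 wide, 6 thick; hinge along the coupling's x axis at y = +35, z = 20 mm in its frame. Value 0 = fully up (outward, 40 deg above level), 1.57 = fully down (outward, 50 deg below level; solid stop). Stays where left; stiff, 0.18 N m (5 to 9 N pressing down 20 to 35 mm outside the hinge). Starts 0 to 0.3
- cam_yellow (a joint): yellow cam arm: bar 64 mm long, 12 wide, 6 thick; hinge along the coupling's x axis at y = -35, z = 20 mm in its frame. Value 0 = fully up (outward, 40 deg above level), 1.57 = fully down (outward, 50 deg below level; solid stop). Stays where left; stiff, 0.18 N m (5 to 9 N pressing down 20 to 35 mm outside the hinge). Starts 0 to 0.3
- cam_red_tip (a point): point in the middle of the red bar, 62 mm from its hinge, near its free end
- cam_yellow_tip (a point): point in the middle of the yellow bar, 62 mm from its hinge, near its free end
- tank: fixed low white tank with blue lid, 200 x 200 x 90 mm, origin under its centre, z up. A steel adaptor stands mid-lid: 48 mm across at the top (52 below the groove), chamfered rim; its height is not measured (rim 93 to 118 mm above the lid). On the rim stands a black rubber seal 34 mm across, 14 high. More than 45 N on the coupling, or 30 N on an arm, is too much
- neck (a point): point on the lid's top (90 mm above the bench), on the adaptor's vertical axis. The coupling pushes the seal down 10 mm against a steady drag of about 9 N to a solid stop (the seal does not spring back); it is then home, its mouth 45 to 70 mm above this point, depending on the adaptor's unmeasured height. The arms jam if it is well short of home; both down, they lock it
- bottle: bystander: white bottle with red cap, 56 mm across, 130 mm tall, origin under its centre
- rack: bystander: blue tube rack 130 x 70 x 50 mm with tubes to 78 mm, origin under its centre
- beaker: bystander: glass beaker 68 mm across, 85 mm tall, origin under its centre
Not all that is in view belongs to the job. There is more than one size of the coupling; the job needs the smallest.

How it is judged (in metres and radians):
On the way, in this order (a step that is already met when the one before it is completed fails the run):
1. the coupling is down over the adaptor, upright, with both arms still up (horizontal distance between coupling and neck below 0.004 m and z of coupling in the frame of neck below 0.076 m and angle between coupling's own z axis and vertical below 0.08 rad and value of joint each of cam_red, cam_yellow below 0.8 rad), for 0.2 s.
2. one arm is fully down while the other is still up (horizontal distance between coupling and neck below 0.004 m and z of coupling in the frame of neck below 0.076 m and angle between coupling's own z axis and vertical below 0.08 rad and ((value of joint cam_red above 1.42 rad and value of joint cam_yellow below 0.8 rad) or (value of joint cam_yellow above 1.42 rad and value of joint cam_red below 0.8 rad))), for 0.1 s.
At the end, for the whole second after the job is handed in: The coupling is at rest, upright (within 0.08 rad) on the adaptor, its axis within 4 mm of the neck point and its mouth less than 76 mm above it, with both cam arms down past 1.42 rad (fully down is 1.57) (horizontal distance between coupling and neck below 0.004 m and z of coupling in the frame of neck below 0.076 m and angle between coupling's own z axis and vertical below 0.08 rad and value of joint each of cam_red, cam_yellow above 1.42 rad and linear speed of coupling below 0.01 m/s); the robot touches nothing.
It fails at once if the coupling is pushed against the adaptor with more than 45 N while both arms are up (contact force between coupling and tank above 45 N and value of joint each of cam_red, cam_yellow below 0.8 rad).
It fails at once if an arm is forced: the coupling bears on the adaptor with more than 100 N in all (contact force between coupling and tank above 100 N).
It fails at once if the bottle is pushed more than 30 mm or tipped (distance of bottle from where it was at the start of the episode above 0.03 m or angle between bottle's own z axis and vertical above 0.35 rad).
It fails at once if the rack is pushed more than 30 mm or tipped (distance of rack from where it was at the start of the episode above 0.03 m or angle between rack's own z axis and vertical above 0.35 rad).
It fails at once if the beaker is pushed more than 30 mm or tipped (distance of beaker from where it was at the start of the episode above 0.03 m or angle between beaker's own z axis and vertical above 0.35 rad).
It also fails if it takes over 72 s, if anything falls off the work surface, if the arm or the gripper's body presses on something with over 40 N, if the wrist force passes 120 N, or if a joint passes its speed limit or range.

## Robot

A 6-joint arm with a two-finger parallel gripper is mounted at the origin on the work surface. World frame = base frame: x ahead of the robot, y to its left, z up, the work surface at z = 0. Lengths are in mm, angles in rad, forces in N, time in s.
With the tool pointing down it reaches from about 350 to 1000 mm from the base axis. Payload 7.1 kg.
Tool frame: the origin (TCP) lies on the centre line of the jaws, within the pads' length; the fingertips stand ahead of it and the grasp point (between the pads) lies 6 mm ahead of it (ctrl.tips_ahead is the z of the fingertips in the tool frame, in mm); z points along the fingers, y is the line along which they close (so a half turn about z gives the same grasp; the last joint's range is limited). The gripper opens to 85 mm and grips with 20 to 120 N. Pads are 22 mm wide; open, the fingers measure 114 mm over their backs; the gripper's body (76 mm by 85 mm) begins 54 mm behind the grasp point. The pads swing forward as they close: fully open they stand 13 mm farther back than shut.
Start: joints at [-1.154, 0.423, 1.63, -0, 1.089, -0.019], TCP at [263.85, -566.558, 256.319] pointing down, gripper open.
Joint ranges: [-3, 3], [-0.9, 2.11], [0.09, 2.58], [-1.31, 4.45], [0.11, 2.69], [-2.54, 2.54]. Speed limits (rad/s): [2.39, 2.39, 3.01, 3.14, 3.14, 3.14].

## Interface

Orientations are given as [roll, pitch, yaw] about the fixed x, y, z axes, in that order (R = Rz(yaw) Ry(pitch) Rx(roll)).
In Python, from cell import readout, read_camera, workorder, spot_in, ctrl gives the robot as it stands.
- The arm moves only by the tool drive_tool, never from a script. Its argument "deltas" is one flat list of numbers, 5 for each row, row after row: the shift along the world's x, y, z in mm, then the turn about the world's z in rad, then the closure, from -1 (fully open) to 1 (shut), so that 0 is half open. A call has 1 to 10 rows; each row shifts and turns the commanded pose from where the row before left it; what a row does not reach is not made up. A row lasts 1/10 s, in which the tool goes at most 50 mm and 8.59 degrees, less where a joint would pass 70% of its speed; a pose out of reach is approached as far as the arm can. A call is refused whole if a number of a shift passes 50 or a number of a turn 0.15, either way. A call with a gripper value outside its range is refused whole. The fingers move at their own pace and stop on an object; the grip force is fixed at half the most. Time passes only in rows, so rows that do not move let the fingers close. It gives the time, the measured TCP pose, the force, the opening and the grip force at its end, in the units of the state.
- readout.state(): the state, without advancing time (a new reading comes with each control period).
- read_camera(name): name is "scene" or "side" or "wrist"; returns a dict with "pixels" (400x640x3 uint8, red, green, blue), "camera_matrix" (3x3 intrinsics, pixels), "k1" (the pictures are not rectified: a ray, as slopes to the right and down, at radius r is drawn at 1 + k1 r^2 times it, then the intrinsics apply), "cam_to_world" (4x4, takes a point from camera to world coordinates). Camera axes: x right, y down, z forward; pixel columns grow to the right and rows downward; lengths in mm; the calibration is good to about 2 mm. A picture is of the moment at which its call begins. There is no depth.
- workorder.close_job(): hands the job in; it is judged then, once.
Trained networks look in the newest picture that a camera, given by its name, has taken for a name from the list of things; names that differ only in an ending like _2 or _b are one class to them, and where a whole thing is asked for, a point or a joint stands for the part that bears it (a point fixed in the world has none). Each returns a list of dicts, best first, with "p" (0 to 1); they miss things now and then, are a little off and sometimes report something else, mostly with a low value. They report only what shows in the picture. A call takes as long as a camera call. They do not tell look-alikes from the thing itself.
- spot_in(label, camera): "location" ([column, row] in pixels, amid what is visible of it).
The state is a dict: "time": time; "q": joint angles; "qd": joint speeds; "joint_torque": joint torques, N m; "tool_pos": TCP position; "tool_rot": TCP orientation; "wrist_force": force on the tool from outside, world axes, zero at the start; "ft_torque": the same for the moment, N m; "opening": finger opening in mm; "grasp_force": force on a finger pad.
Only numpy, scipy, OpenCV 4.12 (cv2) and the standard library are available. Lean on these libraries where they do the work, as an engineer would, in place of code of your own. Each camera call takes 0.05 s, during which the arm holds its last target. There are 200 camera calls.

## Working session

There is one attempt and no reset: what is moved stays moved. The work goes in short steps, Python scripts to look and compute and a tool call to move; the robot and the scene stay as the last step left them, time stands still between calls to the robot, and variables do not carry over. Pictures are saved under pics/ and viewed, at most 10 in all, crops included, and the job is handed in when it is done.

Besides the shell and the picture viewer there is one more tool, called after "Emit:" in YAML: its name, and indented under it one key for each argument. drive_tool: Moves the arm, as the interface text tells. Its arguments: {"type":"object","properties":{"deltas":{"type":"array"}},"required":["deltas"]}

```bash
mkdir -p pics; cat > h.py <<'E'
import numpy as np, cv2
from cell import readout, read_camera, workorder, spot_in, ctrl
def ray(c,px):
    K=c["camera_matrix"]; d=np.array([c["k1"],0,0,0,0.])
    p=cv2.undistortPoints(np.array([[px]],float),np.array(K),d)[0,0]
    T=np.array(c["cam_to_world"]); v=T[:3,:3]@np.array([p[0],p[1],1.]); return T[:3,3],v/np.linalg.norm(v)
def tri(rs):
    A=np.zeros((3,3));b=np.zeros(3)
    for o,v in rs:
        P=np.eye(3)-np.outer(v,v);A+=P;b+=P@o
    x=np.linalg.solve(A,b); return x,[round(float(np.linalg.norm(np.cross(x-o,v))),1) for o,v in rs]
def atz(c,px,z):
    o,v=ray(c,px); return o+v*(z-o[2])/v[2]
def proj(c,X):
    T=np.linalg.inv(np.array(c["cam_to_world"])); p=T[:3,:3]@np.array(X,float)+T[:3,3]
    x=p[:2]/p[2]; x=x*(1+c["k1"]*(x@x)); K=np.array(c["camera_matrix"]); return (K[:2,:2]@x+K[:2,2]).round(1)
def save(n,c,crop=None,s=1):
    im=c["pixels"][:,:,::-1]
    if crop: x0,y0,x1,y1=crop; im=im[y0:y1,x0:x1]
    cv2.imwrite("pics/"+n,cv2.resize(np.ascontiguousarray(im),None,fx=s,fy=s,interpolation=cv2.INTER_CUBIC))
E
python3 - <<'E'
from h import *
C={n:read_camera(n) for n in("scene","side")}
ims=[]
for n,c in C.items():
    ims.append(c["pixels"][:,:,::-1])
    print(n,np.array(c["cam_to_world"]).round(2).tolist(),np.array(c["camera_matrix"]).tolist(),c["k1"])
    for l in("coupling","coupling_grip","cam_red_tip","cam_yellow_tip","tank","neck","bottle","rack","beaker"):
        print(l,[(np.round(d["location"]).tolist(),round(d["p"],2)) for d in spot_in(l,n)])
save("scene.png",C["scene"]);save("side.png",C["side"])
print(ctrl.tips_ahead, readout.state())
E
```

```text
scene [[0.1, 0.75, -0.66, 1338.19], [0.99, -0.09, 0.06, -89.13], [-0.01, -0.66, -0.75, 1002.76], [0.0, 0.0, 0.0, 1.0]] [[376.4255842808846, 0.0, 317.5060322708262], [0.0, 376.4255842808846, 193.34678270600867], [0.0, 0.0, 1.0]] -0.08777450467598492
coupling [([372.0, 188.0], 0.96), ([387.0, 239.0], 0.94), ([369.0, 145.0], 0.58), ([201.0, 184.0], 0.45)]
coupling_grip [([370.0, 144.0], 0.96), ([386.0, 241.0], 0.8), ([372.0, 187.0], 0.57)]
cam_red_tip [([415.0, 252.0], 0.55), ([394.0, 187.0], 0.42), ([357.0, 185.0], 0.34)]
cam_yellow_tip [([356.0, 220.0], 0.73), ([350.0, 185.0], 0.37)]
tank [([277.0, 197.0], 0.95)]
neck [([277.0, 201.0], 0.81)]
bottle [([323.0, 263.0], 0.65)]
rack [([445.0, 188.0], 0.83)]
beaker [([202.0, 184.0], 0.95), ([274.0, 198.0], 0.7)]
side [[-0.96, -0.19, 0.22, 298.06], [-0.29, 0.6, -0.75, 795.09], [0.01, -0.78, -0.63, 752.99], [0.0, 0.0, 0.0, 1.0]] [[396.39548877453535, 0.0, 320.1849117866875], [0.0, 396.39548877453535, 204.50938803345912], [0.0, 0.0, 1.0]] 0.0011591025269007968
coupling [([395.0, 286.0], 0.86), ([312.0, 266.0], 0.83)]
coupling_grip [([227.0, 2
[... 399 characters left out ...]
': 1.0, 'q': array([-1.15402847e+00,  4.23086167e-01,  1.62990907e+00, -3.30531361e-05,
        1.08864682e+00, -1.90040880e-02]), 'qd': array([ 9.81321774e-04, -1.67035583e-03, -1.49302957e-03, -1.76526132e-03,
       -2.64211078e-05, -3.29258977e-04]), 'joint_torque': array([ 5.91122698e-04, -5.57337964e+01, -2.82150275e+01,  1.86968964e-05,
        6.98818912e-04,  3.92677720e-06]), 'tool_pos': array([ 263.81909636, -566.55336346,  256.32413351]), 'tool_rot': array([-3.14154270e+00,  2.83402021e-05,  4.35787272e-01]), 'wrist_force': array([-0.17540515,  0.130937  , -0.40076813]), 'ft_torque': array([ 0.02507539,  0.00393032, -0.05909946]), 'grasp_force': 0.0, 'opening': 85.37555945832044}
```

View pics/scene.png

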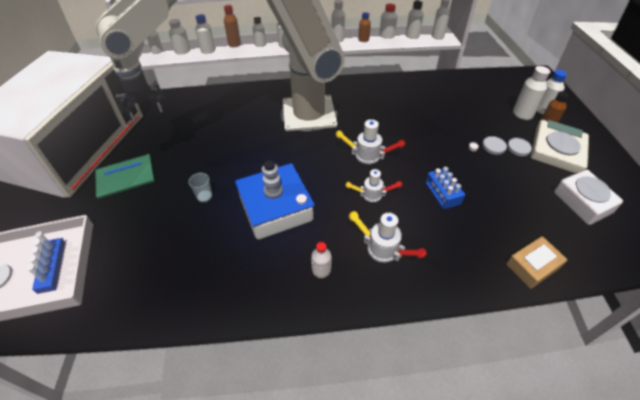

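View pics/side.png

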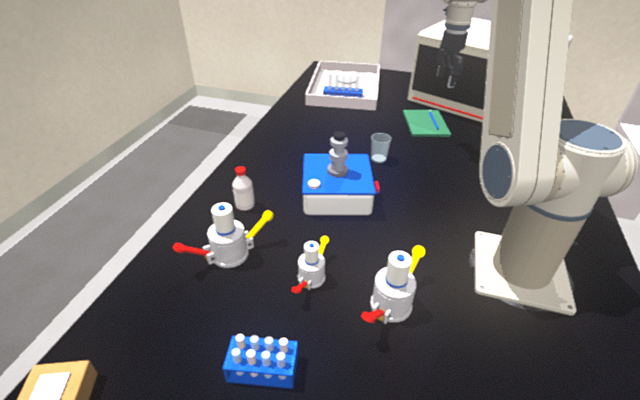

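Three couplings are in view: scene (370,142) / side (397,288), scene (373,187) / side (312,268), and scene (386,240) / side (227,242). The middle one is clearly the smallest in both views, even next to neighbours nearer and farther from the camera. An enlarged crop should confirm this.

```bash
python3 - <<'E'
from h import *
C={n:read_camera(n) for n in("scene","side")}
a=cv2.resize(C["scene"]["pixels"][110:270,230:430],None,fx=3,fy=3,interpolation=cv2.INTER_CUBIC)
a=cv2.resize(C["scene"]["pixels"][115:265,230:430],(400,300),interpolation=cv2.INTER_CUBIC)
b=cv2.resize(C["side"]["pixels"][125:325,240:440],(400,400),interpolation=cv2.INTER_CUBIC)
s1=cv2.resize(C["scene"]["pixels"][160:210,340:410],(400,286),interpolation=cv2.INTER_CUBIC)
s2=cv2.resize(C["side"]["pixels"][230:300,270:350],(400,350)[:2],interpolation=cv2.INTER_CUBIC)
t1=cv2.resize(C["scene"]["pixels"][155:205,240:310],(400,286),interpolation=cv2.INTER_CUBIC)
t2=cv2.resize(C["side"]["pixels"][125:195,300:380],(400,350)[:2],interpolation=cv2.INTER_CUBIC)
h=lambda x:cv2.resize(x,(400,300))
im=np.vstack([np.hstack([h(s1),h(s2)]),np.hstack([h(t1),h(t2)])])
cv2.imwrite("pics/crop.png",im[:,:,::-1])
for sc,si,n in[((374,175),(312,246),"mid top"),((386,219),(222,210),"front"),((371,126),(400,258),"back"),((269,166),(339,136),"seal")]:
    print(n,tri([ray(C["scene"],sc),ray(C["side"],si)]))
E
```

```text
mid top (array([495.44638225, 175.08130441, 102.30756009]), [0.4, 0.4])
front (array([718.33627661, 163.80745315, 149.17712701]), [4.9, 4.9])
back (array([296.68429565, 199.70412539, 148.87648907]), [1.7, 1.7])
seal (array([ 521.84421952, -160.62774717,  206.865794  ]), [0.9, 0.9])
```

View pics/crop.png

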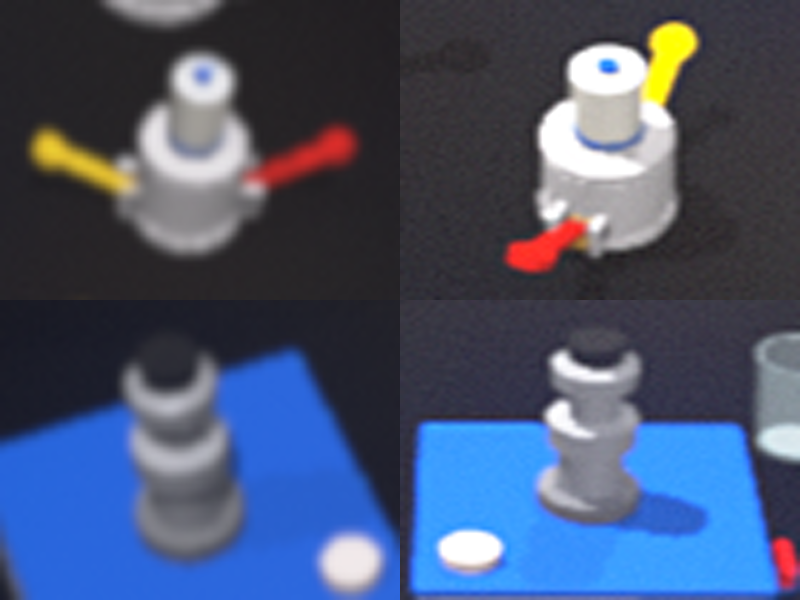

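The crop confirms it: the middle coupling (scene 375,173; side 311,246) has its top about 105 mm high, while the other two stand near 149 mm, so this is the smallest one. The adaptor with its black seal shows at scene (269,163) and side (339,134).

```bash
python3 - <<'E'
from h import *
C={n:read_camera(n) for n in("scene","side")}
T={}
for n,sc,si in[("top",(375.5,172.7),(311.4,245.6)),("red",(399,184.2),(295,290.2)),("yel",(348.2,184.7),(324.4,239.8)),("seal",(269.2,163.3),(339.4,134.3)),("base",(272.9,199)[:2],(337.5,183)),("sockettop",(375,182.5),(311.5,257))]:
    T[n]=tri([ray(C["scene"],sc),ray(C["side"],si)]);print(n,T[n][0].round(1),T[n][1])
d=T["red"][0]-T["yel"][0];print("coupling yaw",np.arctan2(d[1],d[0])-np.pi/2, "mid",(T["red"][0]+T["yel"][0])/2)
w=read_camera("wrist");Tw=np.array(w["cam_to_world"]);st=readout.state()
print(Tw.round(3).tolist(),st["tool_rot"],np.array(w["camera_matrix"])[0,0])
for l in("bottle","rack","beaker"): print(l,[[d["location"] for d in spot_in(l,n)][:1] for n in C], )
print("bottle",tri([ray(C["scene"],(321,262)),ray(C["side"],(245,188))]),"beaker",tri([ray(C["scene"],(202,186)),ray(C["side"],(381,148))]))
E
```

```text
top [494.2 180.5 110.1] [0.8, 0.8]
red [503.6 267.7  52.3] [2.0, 2.0]
yel [486.2  94.1  52. ] [2.0, 2.0]
seal [ 519.7 -158.5  214.6] [2.0, 2.0]
base [ 518.2 -163.3   46.3] [3.5, 3.5]
sockettop [496.8 180.1  68.6] [2.5, 2.5]
coupling yaw -0.09994481321784532 mid [494.8706317  180.89656807  52.15378588]
[[0.423, -0.873, -0.243, 324.74], [-0.906, -0.408, -0.113, -538.258], [-0.0, 0.268, -0.963, 373.538], [0.0, 0.0, 0.0, 1.0]] [-3.14157995e+00  2.12563108e-05  4.35782338e-01] 342.670531864013
bottle [[[321.3, 262.5]], [[244.0, 186.6]]]
rack [[[445.5, 187.4]], [[261.0, 360.2]]]
beaker [[[200.7, 183.5]], []]
bottle (array([772.37185168, -35.64588342,  54.31521493]), [4.9, 4.9]) beaker (array([ 428.21944599, -409.62778201,   44.74135573]), [2.2, 2.2])
```

Emit:
drive_tool:
  deltas: [11.5,37.3,4,0.052,-1,11.5,37.3,4,0.052,-1,11.5,37.3,4,0.052,-1,11.5,37.3,4,0.052,-1,11.5,37.3,4,0.052,-1,11.5,37.3,4,0.052,-1,11.5,37.3,4,0.052,-1,11.5,37.3,4,0.052,-1,11.5,37.3,4,0.052,-1,11.5,37.3,4,0.052,-1]

```text
time: 2.55
tool_pos: [379.1, -192.1, 296.7]
tool_rot: [3.141, -0.0, 0.958]
wrist_force: [1.0, -1.4, 0.4]
opening: 85.2
grasp_force: 0.0
```

Emit:
drive_tool:
  deltas: [11.5,37.3,0,0.052,-1,11.5,37.3,0,0.052,-1,11.5,37.3,0,0.052,-1,11.5,37.3,0,0.052,-1,11.5,37.3,-5,0.052,-1,11.5,37.3,-5,0.052,-1,11.5,37.3,-5,0.052,-1,11.5,37.3,-10,0.052,-1,11.5,37.3,-10,0.052,-1,11.5,37.3,-10,0.052,-1]

```text
time: 3.55
tool_pos: [494.2, 181.2, 251.1]
tool_rot: [3.141, -0.0, 1.478]
wrist_force: [0.2, -0.0, -0.1]
opening: 85.3
grasp_force: 0.0
```

Emit:
drive_tool:
  deltas: [0,0,0,0,-1,0,0,0,0,-1]

```text
time: 3.75
tool_pos: [493.5, 180.0, 250.9]
tool_rot: [-3.141, 0.001, 1.477]
wrist_force: [-0.2, -0.8, -0.9]
opening: 85.3
grasp_force: 0.0
```

```bash
python3 - <<'E'
from h import *
c=read_camera("wrist"); save("w1.png",c)
s=readout.state();print(s["time"],s["tool_pos"],s["tool_rot"])
for l in("coupling","coupling_grip","cam_red_tip","cam_yellow_tip"):print(l,[(d["location"],round(d["p"],2)) for d in spot_in(l,"wrist")])
print(proj(c,(495,180.7,110)),proj(c,(495,180.7,85)),proj(c,(503.6,267.7,52)),proj(c,(486,94,52)))
E
```

```text
3.8 [493.50153059 179.25549846 251.19301614] [-3.14098820e+00  5.20934000e-04  1.47604262e+00]
coupling [([560.7, 172.4], 0.98), ([96.2, 179.8], 0.65), ([316.6, 176.1], 0.59)]
coupling_grip [([97.6, 180.2], 0.96), ([558.8, 173.0], 0.95), ([320.2, 177.2], 0.74), ([571.7, 312.7], 0.59)]
cam_red_tip [([320.2, 103.4], 0.87), ([612.2, 102.1], 0.79), ([107.7, 65.6], 0.61)]
cam_yellow_tip [([315.5, 243.9], 0.92), ([91.1, 278.1], 0.73), ([497.6, 248.5], 0.55)]
[319.1 192.1] [318.9 184.7] [319.5  78.9] [317.6 261.3]
```

View pics/w1.png

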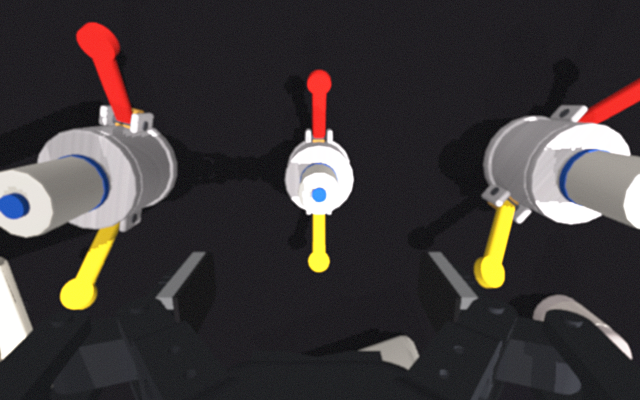

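The wrist view shows the small coupling in the middle, with its blue cap dot at (319,194), red tip at (319,82) and yellow tip at (318,260). These match the prediction within about 2 px, so position and yaw are good. I'll descend and grip.

Emit:
drive_tool:
  deltas: [1,0,-30,0,-1,0,0,-30,0,-1,0,0,-30,0,-1,0,0,-25,0,-1,0,0,-20,0,-1,0,0,-12,0,-1,0,0,-10,0,-1,0,0,0,0,1,0,0,0,0,1,0,0,0,0,1]

```text
time: 5.0
tool_pos: [495.5, 179.6, 95.2]
tool_rot: [3.14, -0.001, 1.476]
wrist_force: [-0.1, -0.7, -0.1]
opening: 44.1
grasp_force: 0.0
```

Emit:
drive_tool:
  deltas: [0,0,0,0,1,0,0,0,0,1,0,0,0,0,1,0,0,0,0,1,0,0,0,0,1,0,0,0,0,1]

```text
time: 5.6
tool_pos: [495.4, 179.6, 95.4]
tool_rot: [3.14, -0.001, 1.476]
wrist_force: [-1.3, -0.5, 5.6]
opening: 32.7
grasp_force: 59.2
```

Emit:
drive_tool:
  deltas: [0,0,10,0,1,0,0,30,0,1,0,0,40,0,1,0,0,45,0,1,0,0,45,0,1,0,0,40,0,1,0,0,30,0,1,0,-5,10,0,1,0,-10,0,0,1,0,-20,0,0,1]

```text
time: 6.6
tool_pos: [493.8, 144.0, 342.7]
tool_rot: [-3.139, 0.001, 1.477]
wrist_force: [-0.6, -1.1, -4.0]
opening: 32.8
grasp_force: 60.5
```

Emit:
drive_tool:
  deltas: [2.5,-30,0,0,1,2.5,-40,0,0,1,2.5,-40,0,0,1,2.5,-40,0,0,1,2.5,-40,0,0,1,2.5,-40,0,0,1,2.5,-34,0,0,1,2.5,-25,0,0,1,2.5,-15,0,0,1,2,0,0,0,1]

```text
time: 7.6
tool_pos: [518.4, -161.1, 342.3]
tool_rot: [-3.138, -0.0, 1.473]
wrist_force: [-0.5, 0.2, -4.6]
opening: 32.5
grasp_force: 60.5
```

Emit:
drive_tool:
  deltas: [0,0,0,0,1,0,0,0,0,1,0,0,0,0,1]

```text
time: 7.9
tool_pos: [519.2, -158.5, 344.1]
tool_rot: [-3.141, -0.0, 1.477]
wrist_force: [-0.4, 0.4, -3.1]
opening: 32.9
grasp_force: 60.5
```

```bash
python3 - <<'E'
from h import *
C={n:read_camera(n) for n in("scene","side")}
s=readout.state();print(s["time"],s["tool_pos"],s["tool_rot"],s["wrist_force"],s["opening"])
a=C["scene"]["pixels"][85:235,215:315]; b=C["side"]["pixels"][35:185,290:390]
r=lambda x:cv2.resize(x,(400,600),interpolation=cv2.INTER_CUBIC)
cv2.imwrite("pics/hov.png",np.hstack([r(a),r(b)])[:,:,::-1])
E
```

```text
8.0 [ 519.30524102 -158.74405429  344.3586218 ] [-3.14154954e+00 -3.92655136e-05  1.47703780e+00] [ 0.31321056  0.27540606 -3.02549941] 32.68551332177309
```

View pics/hov.png

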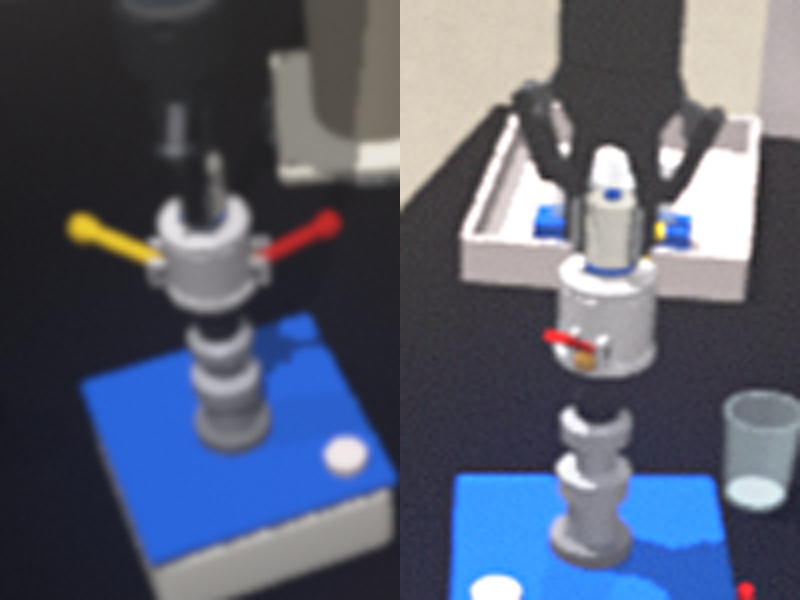

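```bash
cat > al.py <<'E'
from h import *
def run(rows):
    C={n:read_camera(n) for n in("scene","side")}
    s=readout.state(); p=s["tool_pos"]; print(s["time"],p.round(2))
    for n,c in C.items():
        R=c["pixels"][:,:,0].astype(float)
        R=cv2.GaussianBlur(R,(3,3),0.6)
        for r0 in rows[n]:
            out=[]
            xc=rows[n+"c"]
            seg=R[r0,xc-18:xc+19]; bg=min(np.median(seg[:5]),np.median(seg[-5:]))
            core=np.median(seg[15:22]); g=np.abs(np.diff(seg))
            th=30
            L=[i for i in range(18,0,-1) if seg[i]<th or i==1][0]; Rr=[i for i in range(18,36) if seg[i]<th or i==35][0]
            l=xc-18+L+(th-seg[L])/(seg[L+1]-seg[L]+1e-9); r=xc-18+Rr-1+(seg[Rr-1]-th)/(seg[Rr-1]-seg[Rr]+1e-9)
            m=(l+r)/2
            # x of the image of the vertical line through TCP xy at this row
            zs=np.linspace(90,360,271); P=np.array([proj(c,(p[0],p[1],z)) for z in zs])
            px=np.interp(r0,P[::-1,1],P[::-1,0]); z=np.interp(r0,P[::-1,1],zs[::-1])
            T=np.array(c["cam_to_world"]); D=(np.linalg.inv(T)@np.array([p[0],p[1],z,1]))[2]
            mm=D/np.array(c["camera_matrix"])[0,0]
            print(n,r0,"z~%d L %.1f R %.1f w %.1fmm  off %.1fmm"%(z,l,r,(r-l)*mm,(m-px)*mm))
        d=c["cam_to_world"]; print("right axis",np.array(d)[:3,0].round(2))
E
python3 - <<'E'
from al import *
run({"scene":list(range(142,160,2))+list(range(168,190,2)),"scenec":269,"side":list(range(106,128,2))+list(range(138,160,2)),"sidec":340})
E
```

```text
8.1 [ 519.37 -159.    344.44]
scene 142 z~300 L 251.5 R 283.6 w 90.5mm  off 3.9mm
scene 144 z~293 L 249.6 R 281.5 w 90.3mm  off -2.7mm
scene 146 z~285 L 227.6 R 377.2 w 426.1mm  off 101.4mm
scene 148 z~278 L 268.0 R 289.3 w 61.0mm  off 33.2mm
scene 150 z~270 L 225.6 R 287.1 w 177.1mm  off -31.7mm
scene 152 z~262 L 245.1 R 287.8 w 123.9mm  off -3.6mm
scene 154 z~254 L 247.9 R 286.9 w 113.6mm  off -1.7mm
scene 156 z~246 L 250.0 R 288.0 w 111.1mm  off 2.1mm
scene 158 z~238 L 249.9 R 287.6 w 111.1mm  off 0.7mm
scene 168 z~196 L 255.4 R 278.0 w 68.4mm  off -10.2mm
scene 170 z~188 L 254.7 R 276.1 w 65.1mm  off -15.4mm
scene 172 z~179 L 249.4 R 277.5 w 86.0mm  off -22.1mm
scene 174 z~170 L 249.6 R 279.3 w 91.5mm  off -20.0mm
scene 176 z~161 L 244.1 R 273.2 w 90.1mm  off -38.9mm
scene 178 z~152 L 204.5 R 204.3 w -0.8mm  off -209.1mm
scene 180 z~143 L 485.1 R 239.0 w -771.3mm  off 282.6mm
scene 182 z~134 L 281.3 R 102.9 w -562.4mm  off -252.3mm
scene 184 z~125 L 298.1 R 327.9 w 94.4mm  off 128.3mm
scene 186 z~115 L 234.6 R 380.9 w 466.7mm  off 111.7mm
scene 188 z~106 L 190.1 R 311.1 w 388.5mm
[... 570 characters left out ...]
w 199.3mm  off -16.5mm
side 126 z~238 L 370.0 R 1426.0 w 2887.5mm  off 1524.7mm
side 138 z~201 L 297.0 R 65.7 w -646.4mm  off -442.9mm
side 140 z~194 L 315.0 R 374.8 w 167.9mm  off 14.4mm
side 142 z~188 L 1135.0 R 375.0 w -2138.5mm  off 1168.6mm
side 144 z~182 L 381.8 R 435.5 w 151.7mm  off 195.1mm
side 146 z~175 L 336.5 R 336.8 w 0.8mm  off -8.1mm
side 148 z~169 L 301.9 R 369.7 w 192.9mm  off -10.3mm
side 150 z~162 L 342.6 R 341.2 w -4.2mm  off 7.4mm
side 152 z~155 L 315.3 R 341.9 w 76.4mm  off -30.4mm
side 154 z~149 L 868.3 R 371.5 w -1428.8mm  off 807.6mm
side 156 z~142 L 361.8 R 377.1 w 44.2mm  off 87.9mm
side 158 z~135 L 298.1 R 374.5 w 221.3mm  off -7.6mm
right axis [-0.96 -0.29  0.01]
```

The hover view shows the coupling above the adaptor. In the scene view they look aligned: mouth centre about (208,275) in the crop, against about (207,275) for the adaptor axis extended. In the side view the coupling sits a few crop pixels to the right of the adaptor. I'll overlay the TCP axis with the radius lines to measure this.

```bash
cat > ov.py <<'E'
from h import *
def ov(name,p,boxes,segs,sc):
    ims=[]
    for n,(x0,y0,x1,y1) in boxes.items():
        c=read_camera(n); im=c["pixels"][y0:y1,x0:x1,::-1].astype(float)
        im=(255*(im/255)**0.5).astype(np.uint8)
        im=cv2.resize(im,None,fx=sc,fy=sc,interpolation=cv2.INTER_CUBIC)
        R=np.array(c["cam_to_world"])[:3,0]; u=np.array([R[0],R[1],0]);u/=np.linalg.norm(u)
        for za,zb,rad in segs:
            for k in(-rad,0,rad):
                q=[((proj(c,np.array([p[0],p[1],z])+k*u)+0.5-[x0,y0])*sc).astype(int) for z in(za,zb)]
                cv2.line(im,tuple(map(int,q[0])),tuple(map(int,q[1])),(0,255,0) if k else (0,0,255),1)
        ims.append(im)
    cv2.imwrite("pics/"+name,np.hstack(ims))
E
python3 - <<'E'
from ov import *
p=readout.state()["tool_pos"];print(p)
ov("ov1.png",p,{"scene":(240,125,290,199),"side":(315,90,365,164)},[(250,310,31.5),(180,203,24),(90,150,26)],8)
E
```

```text
[ 519.37157173 -158.99639568  344.44437772]
```

View pics/ov1.png

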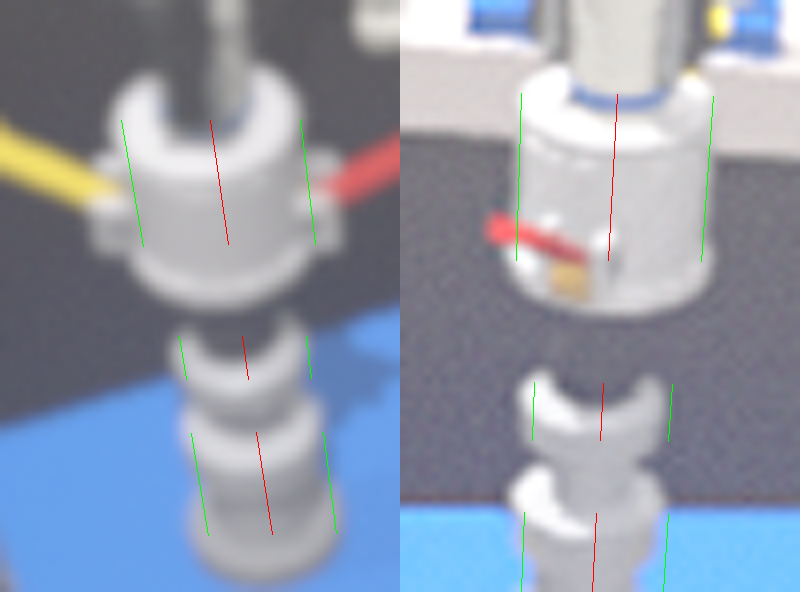

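The overlay gives these readings:
- **Scene view:** coupling about 1 mm left of the adaptor.
- **Side view:** coupling about 3.7 mm right of the adaptor (rim centre near column 590, against 603 for the axis line).

The correction is about +3.6 mm in x and +0.6 mm in y.

Emit:
drive_tool:
  deltas: [1.8,0.3,0,0,1,1.8,0.3,-10,0,1,0,0,-12,0,1,0,0,-10,0,1,0,0,-5,0,1,0,0,0,0,1]

```text
time: 8.8
tool_pos: [522.3, -158.8, 305.9]
tool_rot: [-3.139, -0.001, 1.476]
wrist_force: [-0.2, -0.3, -4.0]
opening: 32.9
grasp_force: 60.5
```

Emit:
drive_tool:
  deltas: [0,0,-3,0,1,0,0,-3,0,1,0,0,-2,0,1,0,0,0,0,1]

```text
time: 9.2
tool_pos: [522.8, -158.9, 299.2]
tool_rot: [-3.141, -0.0, 1.476]
wrist_force: [-0.7, 0.3, -3.7]
opening: 32.7
grasp_force: 60.5
```

Emit:
drive_tool:
  deltas: [0,0,-2,0,1,0,0,-2,0,1,0,0,-2,0,1,0,0,0,0,1]

```text
time: 9.6
tool_pos: [522.8, -158.9, 293.0]
tool_rot: [-3.141, -0.0, 1.476]
wrist_force: [0.1, -0.2, -3.8]
opening: 32.8
grasp_force: 60.5
```

Emit:
drive_tool:
  deltas: [0,0,-2,0,1,0,0,-2,0,1,0,0,-1,0,1,0,0,0,0,1]

```text
time: 10.0
tool_pos: [522.9, -158.9, 288.1]
tool_rot: [-3.141, -0.0, 1.476]
wrist_force: [0.7, 0.2, -3.7]
opening: 32.8
grasp_force: 60.5
```

Emit:
drive_tool:
  deltas: [0,0,-1.5,0,1,0,0,-1.5,0,1,0,0,-1,0,1,0,0,0,0,1]

```text
time: 10.4
tool_pos: [522.9, -158.9, 284.1]
tool_rot: [-3.141, -0.0, 1.476]
wrist_force: [0.1, 1.0, -3.0]
opening: 32.7
grasp_force: 60.5
```

Emit:
drive_tool:
  deltas: [0,0,-1.5,0,1,0,0,-1.5,0,1,0,0,-1,0,1,0,0,0,0,1]

```text
time: 10.8
tool_pos: [522.8, -158.9, 280.1]
tool_rot: [-3.141, -0.0, 1.476]
wrist_force: [0.4, -0.9, -3.7]
opening: 32.5
grasp_force: 60.5
```

Emit:
drive_tool:
  deltas: [0,0,-1.5,0,1,0,0,-1.5,0,1,0,0,-1,0,1,0,0,0,0,1]

```text
time: 11.2
tool_pos: [522.9, -158.9, 276.1]
tool_rot: [-3.141, -0.0, 1.476]
wrist_force: [-0.9, -0.5, -3.4]
opening: 32.6
grasp_force: 60.5
```

Emit:
drive_tool:
  deltas: [0,0,-1.5,0,1,0,0,-1.5,0,1,0,0,-1,0,1,0,0,0,0,1]

```text
time: 11.6
tool_pos: [522.9, -158.9, 272.1]
tool_rot: [-3.141, -0.0, 1.476]
wrist_force: [-0.1, -0.7, -2.8]
opening: 33.0
grasp_force: 60.5
```

Emit:
drive_tool:
  deltas: [0,0,-1.5,0,1,0,0,-1.5,0,1,0,0,-1,0,1,0,0,0,0,1]

```text
time: 12.0
tool_pos: [522.9, -158.9, 268.1]
tool_rot: [-3.141, -0.0, 1.476]
wrist_force: [1.0, -0.1, -3.1]
opening: 32.8
grasp_force: 60.5
```

Emit:
drive_tool:
  deltas: [0,0,-1,0,1,0,0,-1,0,1,0,0,-1,0,1,0,0,0,0,1]

```text
time: 12.4
tool_pos: [522.9, -158.9, 265.1]
tool_rot: [-3.141, -0.0, 1.476]
wrist_force: [-0.7, -0.3, -4.5]
opening: 32.7
grasp_force: 60.5
```

Emit:
drive_tool:
  deltas: [0,0,-1,0,1,0,0,-1,0,1,0,0,-1,0,1,0,0,0,0,1]

```text
time: 12.8
tool_pos: [522.8, -158.9, 262.1]
tool_rot: [-3.141, -0.0, 1.476]
wrist_force: [0.1, 0.2, -2.9]
opening: 32.9
grasp_force: 60.5
```

Emit:
drive_tool:
  deltas: [0,0,-1,0,1,0,0,-1,0,1,0,0,-1,0,1,0,0,0,0,1]

```text
time: 13.2
tool_pos: [523.0, -159.0, 259.4]
tool_rot: [3.142, 0.0, 1.476]
wrist_force: [0.1, -0.2, -3.2]
opening: 33.1
grasp_force: 61.0
```

Emit:
drive_tool:
  deltas: [0,0,-1,0,1,0,0,-1,0,1,0,0,0,0,1]

```text
time: 13.5
tool_pos: [523.0, -159.0, 257.9]
tool_rot: [3.141, 0.0, 1.476]
wrist_force: [-1.9, 0.8, 4.8]
opening: 32.6
grasp_force: 61.2
```

Emit:
drive_tool:
  deltas: [0,0,-1,0,1,0,0,-1,0,1,0,0,0,0,1]

```text
time: 13.8
tool_pos: [523.0, -159.0, 255.8]
tool_rot: [3.141, 0.0, 1.476]
wrist_force: [-2.3, 1.0, 4.2]
opening: 32.9
grasp_force: 61.3
```

Emit:
drive_tool:
  deltas: [0,0,-1,0,1,0,0,-1,0,1,0,0,0,0,1]

```text
time: 14.1
tool_pos: [523.0, -159.0, 253.7]
tool_rot: [3.141, 0.0, 1.476]
wrist_force: [-2.5, 0.3, 4.2]
opening: 33.0
grasp_force: 61.3
```

The seal made contact at TCP z ≈ 259, with a steady 8 N drag, so home should be near z ≈ 249.

Emit:
drive_tool:
  deltas: [0,0,-1,0,1,0,0,-1,0,1,0,0,0,0,1]

```text
time: 14.4
tool_pos: [523.2, -159.1, 252.9]
tool_rot: [3.141, 0.0, 1.476]
wrist_force: [-4.9, 0.9, 13.4]
opening: 32.3
grasp_force: 62.4
```

Emit:
drive_tool:
  deltas: [0,0,-0.7,0,1,0,0,-0.7,0,1,0,0,0,0,1]

```text
time: 14.7
tool_pos: [523.4, -159.1, 252.8]
tool_rot: [3.14, 0.0, 1.476]
wrist_force: [-7.8, 2.3, 24.7]
opening: 32.6
grasp_force: 63.5
```

Emit:
drive_tool:
  deltas: [0,0,-0.5,0,1,0,0,0,0,1]

```text
time: 14.9
tool_pos: [523.4, -159.2, 252.7]
tool_rot: [3.14, 0.001, 1.476]
wrist_force: [-9.4, 2.4, 28.9]
opening: 32.7
grasp_force: 64.0
```

Emit:
drive_tool:
  deltas: [0,0,-0.5,0,1,0,0,0,0,1]

```text
time: 15.1
tool_pos: [523.5, -159.2, 252.7]
tool_rot: [3.14, 0.001, 1.476]
wrist_force: [-10.9, 3.1, 31.7]
opening: 32.4
grasp_force: 64.3
```

The stop came at z = 252.7, after only about 7 mm of seal travel, and a sideways force of about −10 N in x has built up. It may be wedging. I'll ease off, shift −x and try again.

Emit:
drive_tool:
  deltas: [0,0,1.4,0,1,-0.5,0.1,0,0,1,-0.4,0.1,0,0,1,0,0,0,0,1]

```text
time: 15.5
tool_pos: [523.2, -159.1, 252.8]
tool_rot: [3.138, 0.001, 1.476]
wrist_force: [-4.1, 1.7, 19.0]
opening: 32.8
grasp_force: 62.8
```

Emit:
drive_tool:
  deltas: [0,0,-0.7,0,1,0,0,0,0,1]

```text
time: 15.7
tool_pos: [523.2, -159.1, 252.7]
tool_rot: [3.138, 0.001, 1.476]
wrist_force: [-6.2, 1.5, 24.9]
opening: 32.8
grasp_force: 63.9
```

Emit:
drive_tool:
  deltas: [-0.5,0.2,0,0,1,-0.5,0.2,0,0,1,0,0,0,0,1]

```text
time: 16.0
tool_pos: [522.9, -159.0, 252.8]
tool_rot: [3.136, 0.001, 1.476]
wrist_force: [-3.6, 0.6, 21.5]
opening: 32.4
grasp_force: 63.1
```

Emit:
drive_tool:
  deltas: [-0.4,0.1,-0.5,0,1,0,0,0,0,1]

```text
time: 16.2
tool_pos: [522.9, -159.0, 252.8]
tool_rot: [3.135, 0.001, 1.476]
wrist_force: [-4.0, 0.5, 24.9]
opening: 32.9
grasp_force: 63.5
```

```bash
python3 - <<'E'
from ov import *
s=readout.state();p=s["tool_pos"];print(p,s["tool_rot"],s["wrist_force"],s["ft_torque"],s["time"])
q=[522.5,-159,0]
ov("ov2.png",q,{"scene":(240,132,290,206),"side":(315,105,365,179)},[(157,217,31.5),(90,95,26)],8)
E
```

```text
[ 522.89240935 -158.999515    252.78635207] [3.13540556e+00 1.43507791e-03 1.47582481e+00] [-4.02464439  0.48693008 24.88383908] [ 0.30334757  1.23190295 -0.01665942] 16.2
```

View pics/ov2.png

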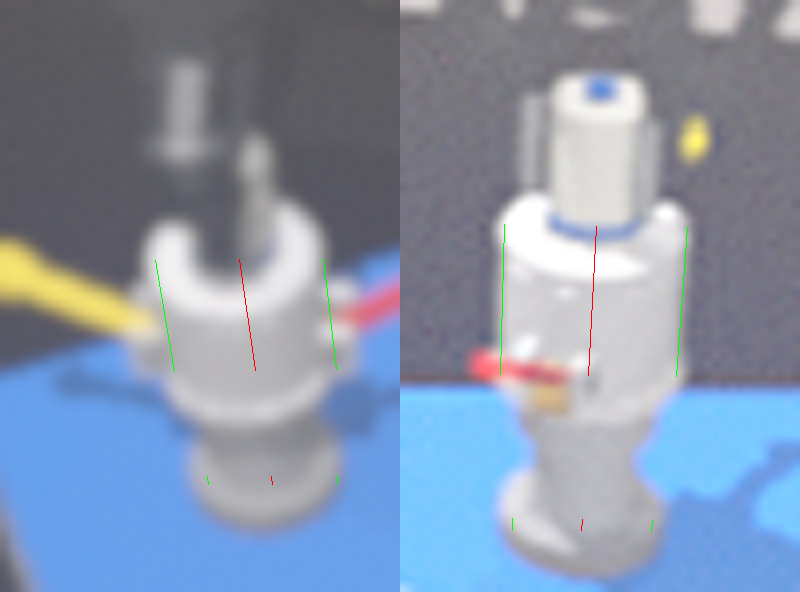

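Emit:
drive_tool:
  deltas: [0,0,1.5,0,1,0,0,1.3,0,1,0,0,0,0,1]

```text
time: 16.6
tool_pos: [522.0, -158.7, 252.9]
tool_rot: [3.138, 0.001, 1.476]
wrist_force: [1.8, -1.1, 8.2]
opening: 33.1
grasp_force: 61.4
```

Emit:
drive_tool:
  deltas: [0,0,1,0,1,0,0,0,0,1]

```text
time: 16.8
tool_pos: [521.4, -158.5, 253.1]
tool_rot: [3.14, 0.0, 1.476]
wrist_force: [3.9, -1.0, 2.8]
opening: 32.9
grasp_force: 61.1
```

```bash
python3 - <<'E'
from h import *
s=readout.state();print(s["tool_pos"],s["tool_rot"],s["wrist_force"],s["ft_torque"],s["time"])
E
```

```text
[ 521.39196408 -158.47263523  253.08112326] [3.13976220e+00 3.40601106e-04 1.47577466e+00] [ 3.8671221  -0.95670276  2.77683669] [-0.16498328 -0.77913505 -0.02237658] 16.8
```

Emit:
drive_tool:
  deltas: [1.2,-0.3,0,0,1,0,0,0,0,1]

```text
time: 17.0
tool_pos: [521.8, -158.6, 253.0]
tool_rot: [-3.141, -0.0, 1.476]
wrist_force: [-0.4, -0.3, 5.7]
opening: 32.8
grasp_force: 61.4
```

Emit:
drive_tool:
  deltas: [0,0,-1,0,1,0,0,-1,0,1,0,0,0,0,1]

```text
time: 17.3
tool_pos: [521.9, -158.7, 252.9]
tool_rot: [3.141, 0.0, 1.476]
wrist_force: [-5.5, 1.3, 19.7]
opening: 32.9
grasp_force: 63.0
```

Emit:
drive_tool:
  deltas: [0,0,-1,0,1,0,0,0,0,1]

```text
time: 17.5
tool_pos: [522.0, -158.7, 252.8]
tool_rot: [3.141, 0.0, 1.476]
wrist_force: [-7.4, 2.1, 27.3]
opening: 33.1
grasp_force: 63.7
```

The stop height stays at 252.8 for any lateral position I try. As an independent check I'll release the coupling, which lets it self-align, and press on the centre of the filter top with shut fingers.

Emit:
drive_tool:
  deltas: [0,0,1.5,0,1,0.2,0,1,0,1,0,0,0,0,-0.4,0,0,0,0,-0.4,0,0,0,0,-0.4,0,0,0,0,-0.4,0,0,0,0,-0.4,0,0,0,0,-0.4]

```text
time: 18.3
tool_pos: [522.0, -158.5, 252.3]
tool_rot: [-3.141, -0.0, 1.476]
wrist_force: [-0.1, -0.2, 0.0]
opening: 59.7
grasp_force: 0.0
```

Emit:
drive_tool:
  deltas: [0,0,15,0,-0.4,0,0,25,0,-0.4,0,0,20,0,-0.4,0,0,0,0,1,0,0,0,0,1,0,0,0,0,1,0,0,0,0,1,0,0,0,0,1,0,0,0,0,1,0,0,0,0,1]

```text
time: 19.3
tool_pos: [522.0, -158.5, 312.2]
tool_rot: [-3.141, -0.0, 1.476]
wrist_force: [0.0, -0.1, -0.2]
opening: 0.2
grasp_force: 0.0
```

Emit:
drive_tool:
  deltas: [0,0,-6,0,1,0,0,-5,0,1,0,0,-3,0,1,0,0,0,0,1]

```text
time: 19.7
tool_pos: [521.7, -158.5, 297.6]
tool_rot: [-3.14, -0.0, 1.476]
wrist_force: [-0.1, -0.3, -0.4]
opening: -0.1
grasp_force: 0.0
```

Emit:
drive_tool:
  deltas: [0,0,-1.5,0,1,0,0,-1.5,0,1,0,0,0,0,1]

```text
time: 20.0
tool_pos: [522.0, -158.5, 295.3]
tool_rot: [-3.141, -0.0, 1.476]
wrist_force: [0.3, -0.7, 0.6]
opening: 0.1
grasp_force: 0.0
```

Emit:
drive_tool:
  deltas: [0,0,-1,0,1,0,0,-1,0,1,0,0,0,0,1]

```text
time: 20.3
tool_pos: [522.0, -158.6, 293.3]
tool_rot: [-3.141, -0.0, 1.476]
wrist_force: [0.2, -0.2, 0.1]
opening: 0.0
grasp_force: 0.0
```

Emit:
drive_tool:
  deltas: [0,0,-1,0,1,0,0,0,0,1]

```text
time: 20.5
tool_pos: [522.2, -158.6, 292.7]
tool_rot: [3.141, 0.0, 1.476]
wrist_force: [0.3, 0.3, 2.5]
opening: 0.0
grasp_force: 1.0
```

Emit:
drive_tool:
  deltas: [0,0,-1,0,1,0,0,0,0,1]

```text
time: 20.7
tool_pos: [522.7, -158.8, 292.6]
tool_rot: [3.14, 0.0, 1.476]
wrist_force: [-1.7, 0.6, 9.4]
opening: 0.1
grasp_force: 4.1
```

Emit:
drive_tool:
  deltas: [0,0,-1,0,1,0,0,0,0,1]

```text
time: 20.9
tool_pos: [523.1, -158.9, 292.6]
tool_rot: [3.138, 0.001, 1.476]
wrist_force: [-2.5, 1.3, 14.7]
opening: 0.1
grasp_force: 7.0
```

Emit:
drive_tool:
  deltas: [0,0,-0.8,0,1,0,0,0,0,1]

```text
time: 21.1
tool_pos: [523.4, -159.0, 292.6]
tool_rot: [3.137, 0.001, 1.476]
wrist_force: [-3.4, 0.8, 19.1]
opening: -0.1
grasp_force: 9.4
```

Emit:
drive_tool:
  deltas: [0,0,-0.6,0,1,0,0,0,0,1]

```text
time: 21.3
tool_pos: [523.6, -159.0, 292.5]
tool_rot: [3.136, 0.001, 1.476]
wrist_force: [-4.7, 0.2, 22.6]
opening: 0.2
grasp_force: 11.1
```

The coupling stops solidly at the same height with 22 N on it while free, well above the seal drag of 9 N. It is home, with its mouth about 68 mm above the lid. Next is the red arm.

Emit:
drive_tool:
  deltas: [0,0,5,0,1,0,0,6,0,1,1,8,0,0,1,1.8,20,0,0,1,2,22,0,0,1,1.5,16,0,0,1,1,7.5,0,0,1,0,0,-10,0,1,0,0,-10,0,1,0,0,0,0,1]

```text
time: 22.3
tool_pos: [528.2, -85.4, 277.9]
tool_rot: [-3.138, -0.0, 1.475]
wrist_force: [-0.6, 0.4, -0.3]
opening: 0.0
grasp_force: 0.0
```

```bash
python3 - <<'E'
from ov import *
s=readout.state();print(s["tool_pos"],s["wrist_force"],s["time"])
ims=[]
for n,(x0,y0,x1,y1) in {"scene":(225,95,325,205),"side":(285,60,385,170)}.items():
    ims.append(cv2.resize(read_camera(n)["pixels"][y0:y1,x0:x1,::-1],(400,440),interpolation=cv2.INTER_CUBIC))
cv2.imwrite("pics/arm1.png",np.hstack(ims))
E
```

```text
[528.19164721 -85.37235828 277.87907822] [-0.56558977  0.35486557 -0.3488473 ] 22.3
```

View pics/arm1.png

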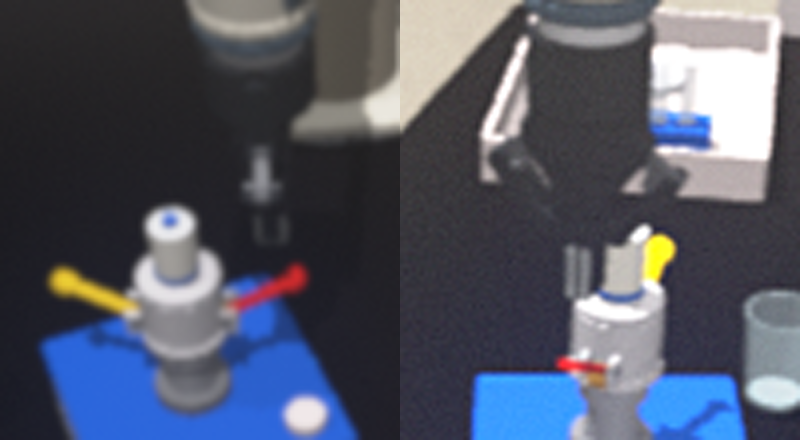

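The coupling stands upright on the adaptor with both arms up. The shut fingers hang over the red arm: tips at about (270,240) in the scene crop, arm end at (297,277). I'll press down gently.

Emit:
drive_tool:
  deltas: [0,0,-6,0,1,0,0,-6,0,1,0,0,-5,0,1,0,0,-4,0,1,0,0,-4,0,1,0,0,-3,0,1]

```text
time: 23.0
tool_pos: [529.3, -85.0, 251.6]
tool_rot: [-3.141, 0.0, 1.476]
wrist_force: [-0.6, -0.6, -0.6]
opening: 0.1
grasp_force: 0.0
```

Emit:
drive_tool:
  deltas: [0,0,-3,0,1,0,0,-3,0,1,0,0,-3,0,1,0,0,-3,0,1]

```text
time: 23.4
tool_pos: [529.4, -85.0, 239.8]
tool_rot: [3.142, 0.0, 1.476]
wrist_force: [-0.7, -0.1, -0.7]
opening: -0.1
grasp_force: 0.0
```

Emit:
drive_tool:
  deltas: [0,0,-3,0,1,0,0,-3,0,1,0,0,-3,0,1,0,0,-3,0,1]

```text
time: 23.8
tool_pos: [529.8, -85.0, 228.3]
tool_rot: [3.141, -0.0, 1.476]
wrist_force: [-0.5, 1.0, 5.1]
opening: 0.1
grasp_force: 1.8
```

Emit:
drive_tool:
  deltas: [0,0,-3,0,1,0,0,-3,0,1,0,0,-3,0,1,0,0,-3,0,1]

```text
time: 24.2
tool_pos: [529.5, -84.9, 215.9]
tool_rot: [3.141, -0.0, 1.476]
wrist_force: [-0.2, 1.6, 4.2]
opening: -0.1
grasp_force: 2.0
```

Contact at about 4–5 N, as expected for the arm's stiffness. I'll continue down.

Emit:
drive_tool:
  deltas: [0,0,-3,0,1,0,0,-3,0,1,0,0,-3,0,1,0,0,-3,0,1]

```text
time: 24.6
tool_pos: [529.4, -84.9, 203.8]
tool_rot: [3.141, -0.0, 1.476]
wrist_force: [0.6, 3.9, 5.5]
opening: 0.0
grasp_force: 3.0
```

Emit:
drive_tool:
  deltas: [0,0,-3,0,1,0,0,-3,0,1,0,0,-3,0,1,0,0,-2,0,1]

```text
time: 25.0
tool_pos: [529.5, -85.6, 192.9]
tool_rot: [3.141, 0.001, 1.476]
wrist_force: [-0.1, -1.9, 6.3]
opening: 0.1
grasp_force: 2.7
```

Emit:
drive_tool:
  deltas: [0,0,-2,0,1,0,0,-2,0,1,0,0,-2,0,1,0,0,0,0,1]

```text
time: 25.4
tool_pos: [529.5, -85.8, 187.0]
tool_rot: [3.141, 0.001, 1.476]
wrist_force: [-0.3, -0.4, 4.4]
opening: -0.2
grasp_force: 2.0
```

Emit:
drive_tool:
  deltas: [0,0,-2,0,1,0,0,-2,0,1,0,0,0,0,1]

```text
time: 25.7
tool_pos: [529.5, -85.7, 182.9]
tool_rot: [3.141, 0.001, 1.476]
wrist_force: [-0.7, 0.1, 4.6]
opening: 0.1
grasp_force: 1.9
```

Emit:
drive_tool:
  deltas: [0,0,-1.5,0,1,0,0,-1.5,0,1,0,0,0,0,1]

```text
time: 26.0
tool_pos: [529.5, -85.6, 180.0]
tool_rot: [3.141, 0.001, 1.476]
wrist_force: [0.5, -0.4, 5.0]
opening: -0.1
grasp_force: 2.0
```

Emit:
drive_tool:
  deltas: [0,0,-1.5,0,1,0,0,-1.5,0,1,0,0,0,0,1]

```text
time: 26.3
tool_pos: [529.5, -85.5, 177.0]
tool_rot: [3.141, 0.001, 1.476]
wrist_force: [0.4, 0.1, 4.6]
opening: -0.3
grasp_force: 1.9
```

Emit:
drive_tool:
  deltas: [0,0,-1.5,0,1,0,0,-1.5,0,1,0,0,0,0,1]

```text
time: 26.6
tool_pos: [529.5, -85.4, 173.9]
tool_rot: [3.141, 0.001, 1.476]
wrist_force: [0.3, 1.1, 5.6]
opening: 0.3
grasp_force: 1.9
```

Emit:
drive_tool:
  deltas: [0,0,-1,0,1,0,0,-1,0,1,0,0,0,0,1]

```text
time: 26.9
tool_pos: [529.5, -85.4, 171.9]
tool_rot: [3.141, 0.001, 1.476]
wrist_force: [0.9, 1.2, 4.4]
opening: 0.0
grasp_force: 2.0
```

Emit:
drive_tool:
  deltas: [0,0,-1,0,1,0,0,-1,0,1,0,0,0,0,1]

```text
time: 27.2
tool_pos: [529.4, -85.4, 169.9]
tool_rot: [3.141, 0.001, 1.476]
wrist_force: [0.3, 1.1, 4.6]
opening: 0.4
grasp_force: 1.9
```

Emit:
drive_tool:
  deltas: [0,0,-1,0,1,0,0,-1,0,1,0,0,0,0,1]

```text
time: 27.5
tool_pos: [529.6, -85.2, 168.2]
tool_rot: [3.141, 0.0, 1.476]
wrist_force: [0.4, 2.3, 7.4]
opening: 0.3
grasp_force: 3.1
```

Emit:
drive_tool:
  deltas: [0,0,-1,0,1,0,0,-1,0,1,0,0,0,0,1]

```text
time: 27.8
tool_pos: [530.0, -85.0, 166.8]
tool_rot: [3.14, -0.0, 1.476]
wrist_force: [-1.6, 4.0, 13.1]
opening: -0.1
grasp_force: 5.3
```

Emit:
drive_tool:
  deltas: [0,0,-1,0,1,0,0,-1,0,1,0,0,0,0,1]

```text
time: 28.1
tool_pos: [530.3, -84.8, 165.4]
tool_rot: [3.139, -0.0, 1.476]
wrist_force: [-2.1, 6.6, 18.0]
opening: -0.2
grasp_force: 7.5
```

Emit:
drive_tool:
  deltas: [0,0,-1,0,1,0,0,-1,0,1,0,0,0,0,1]

```text
time: 28.4
tool_pos: [530.7, -84.5, 164.0]
tool_rot: [3.138, -0.001, 1.476]
wrist_force: [-2.1, 7.7, 22.8]
opening: 0.2
grasp_force: 9.7
```

The red arm met its stop: force rose from 5 to 23 N, and the geometry gives about 50° below level. Next I'll lift clear, turn the tool a quarter turn so the wrist camera stays off the filter, and go to the yellow side.

Emit:
drive_tool:
  deltas: [0,0,6,0,1,0,0,20,0,1,0,0,36,0,1,0,0,40,0,1,0,0,30,0,1,0,0,8,0,1,0,0,0,-0.14,1,-1,-8,0,-0.143,1,-2,-20,0,-0.143,1,-2,-25,0,-0.143,1]

```text
time: 29.4
tool_pos: [523.3, -138.1, 300.3]
tool_rot: [-3.139, 0.002, 0.902]
wrist_force: [-0.0, -0.4, -0.5]
opening: -0.1
grasp_force: 0.0
```

Emit:
drive_tool:
  deltas: [-2,-25,0,-0.143,1,-2,-25,0,-0.143,1,-2,-20,0,-0.143,1,-2,-15,0,-0.143,1,-1.2,-10.9,0,-0.143,1,0,0,0,-0.143,1,0,0,-5,-0.143,1,0,0,-10,0,1,0,0,-8,0,1,0,0,0,0,1]

```text
time: 30.4
tool_pos: [514.0, -233.4, 276.6]
tool_rot: [-3.14, 0.004, -0.091]
wrist_force: [-0.1, -0.1, 0.1]
opening: -0.1
grasp_force: 0.0
```

```bash
python3 - <<'E'
from ov import *
s=readout.state();print(s["tool_pos"],s["tool_rot"],s["wrist_force"],s["time"])
ims=[]
for n,(x0,y0,x1,y1) in {"scene":(225,95,325,205),"side":(285,60,385,170)}.items():
    ims.append(cv2.resize(read_camera(n)["pixels"][y0:y1,x0:x1,::-1],(400,440),interpolation=cv2.INTER_CUBIC))
cv2.imwrite("pics/arm2.png",np.hstack(ims))
E
```

```text
[ 514.00591083 -233.42036199  276.64595012] [-3.14035113  0.00389547 -0.09118971] [-0.11874205 -0.12498741  0.07827591] 30.4
```

View pics/arm2.png

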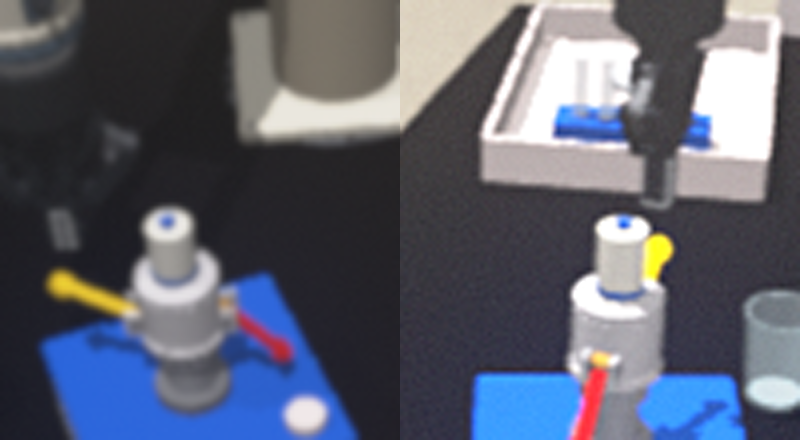

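The red arm is down (end at (285,352) in the scene crop). The fingertips at (65,247) hang over the end of the yellow arm at (60,283). I'll press the yellow arm the same way.

Emit:
drive_tool:
  deltas: [0,0,-6,0,1,0,0,-6,0,1,0,0,-5,0,1,0,0,-4,0,1,0,0,-4,0,1,0,0,-3,0,1,0,0,-3,0,1,0,0,-3,0,1]

```text
time: 31.3
tool_pos: [515.2, -234.0, 244.9]
tool_rot: [3.142, -0.0, -0.094]
wrist_force: [0.0, -0.3, -1.2]
opening: -0.2
grasp_force: 0.0
```

Emit:
drive_tool:
  deltas: [0,0,-3,0,1,0,0,-3,0,1,0,0,-3,0,1,0,0,-3,0,1,0,0,-3,0,1]

```text
time: 31.8
tool_pos: [515.6, -234.3, 230.4]
tool_rot: [3.141, -0.001, -0.094]
wrist_force: [0.2, 0.1, 4.1]
opening: -0.0
grasp_force: 1.7
```

Emit:
drive_tool:
  deltas: [0,0,-3,0,1,0,0,-3,0,1,0,0,-3,0,1,0,0,-3,0,1,0,0,-3,0,1]

```text
time: 32.3
tool_pos: [515.3, -234.1, 214.9]
tool_rot: [3.141, -0.0, -0.094]
wrist_force: [0.2, -1.5, 4.1]
opening: 0.1
grasp_force: 2.0
```

Emit:
drive_tool:
  deltas: [0,0,-3,0,1,0,0,-3,0,1,0,0,-3,0,1,0,0,-3,0,1]

```text
time: 32.7
tool_pos: [517.2, -235.6, 205.8]
tool_rot: [3.14, -0.006, -0.095]
wrist_force: [1.8, -2.7, 6.9]
opening: 0.0
grasp_force: 2.2
```

z lags by about 3 mm and x drifts by 2 mm with little wrist force. Something may be touching behind the wrist sensor, so I'll check before going on.

```bash
python3 - <<'E'
from ov import *
s=readout.state();print({k:np.round(v,3).tolist() if k!="time" else v for k,v in s.items()})
ims=[]
for n,(x0,y0,x1,y1) in {"scene":(205,70,325,202),"side":(275,20,395,152)}.items():
    ims.append(cv2.resize((255*(read_camera(n)["pixels"][y0:y1,x0:x1,::-1]/255.)**.6).astype(np.uint8),(400,440),interpolation=cv2.INTER_CUBIC))
cv2.imwrite("pics/arm3.png",np.hstack(ims))
E
```

```text
{'time': 32.7, 'q': [-0.448, 0.403, 1.799, -0.0, 0.934, 1.218], 'qd': [0.006, 0.055, 0.035, 0.007, -0.083, 0.0], 'joint_torque': [2.556, -41.277, -17.353, 0.188, 0.333, 0.016], 'tool_pos': [517.151, -235.597, 205.787], 'tool_rot': [3.14, -0.006, -0.095], 'wrist_force': [1.805, -2.745, 6.917], 'ft_torque': [0.16, -0.206, -0.021], 'grasp_force': 2.156, 'opening': 0.004}
```

View pics/arm3.png

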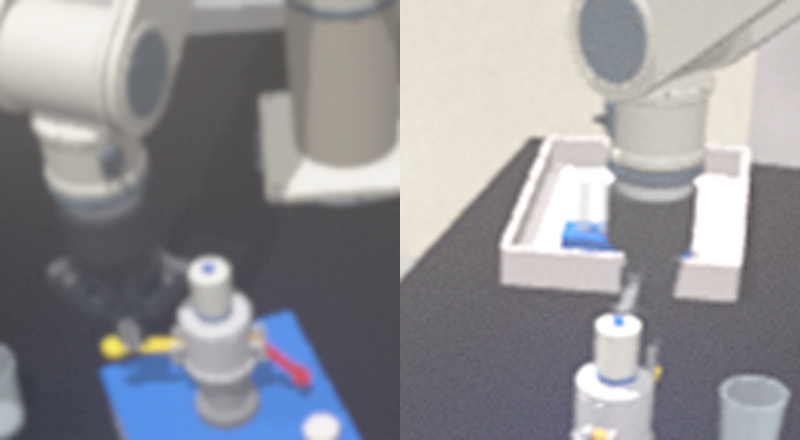

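The picture shows a spread finger knuckle at (180,265) touching the filter housing at (190,265), because the closing axis points radially. I'll lift, turn to about yaw −1.3 (camera outward, knuckles tangential, last joint about 2.42, within range) and press again.

Emit:
drive_tool:
  deltas: [0,0,8,0,1,0,0,25,0,1,0,0,37,0,1,0,0,10,-0.15,1,0,0,0,-0.15,1,0,0,0,-0.15,1,0,0,0,-0.15,1,0,0,0,-0.15,1,0,0,0,-0.15,1,0,0,0,-0.15,1]

```text
time: 33.8
tool_pos: [514.5, -233.1, 282.4]
tool_rot: [3.14, 0.002, -1.15]
wrist_force: [-1.0, 0.6, -0.1]
opening: 0.1
grasp_force: 0.0
```

Emit:
drive_tool:
  deltas: [0,0,0,-0.15,1,0,0.5,0,0,1,0,0,-15,0,1,0,0,-20,0,1,0,0,-15,0,1,0,0,-10,0,1,0,0,-6,0,1,0,0,-3,0,1,0,0,0,0,1]

```text
time: 34.7
tool_pos: [515.2, -233.4, 214.0]
tool_rot: [3.141, 0.0, -1.293]
wrist_force: [1.0, -0.3, -0.2]
opening: -0.4
grasp_force: 0.0
```

Emit:
drive_tool:
  deltas: [0,0,-3,0,1,0,0,-3,0,1,0,0,-3,0,1,0,0,-3,0,1]

```text
time: 35.1
tool_pos: [515.4, -233.8, 202.2]
tool_rot: [-3.141, -0.001, -1.294]
wrist_force: [-0.6, -2.7, 5.5]
opening: -0.2
grasp_force: 2.8
```

Emit:
drive_tool:
  deltas: [0,0,-3,0,1,0,0,-3,0,1,0,0,-3,0,1]

```text
time: 35.4
tool_pos: [515.7, -233.6, 193.6]
tool_rot: [-3.14, -0.001, -1.294]
wrist_force: [-0.3, 1.5, 6.6]
opening: 0.1
grasp_force: 2.7
```

Tracking well now. Continuing.

Emit:
drive_tool:
  deltas: [0,0,-2,0,1,0,0,-2,0,1,0,0,-2,0,1,0,0,-2,0,1]

```text
time: 35.8
tool_pos: [515.9, -233.6, 185.7]
tool_rot: [-3.14, -0.001, -1.294]
wrist_force: [0.5, 0.6, 6.7]
opening: 0.3
grasp_force: 2.5
```

Emit:
drive_tool:
  deltas: [0,0,-2,0,1,0,0,-2,0,1,0,0,-2,0,1,0,0,0,0,1]

```text
time: 36.2
tool_pos: [515.9, -233.7, 179.5]
tool_rot: [-3.14, -0.001, -1.294]
wrist_force: [0.3, -1.1, 5.4]
opening: -0.3
grasp_force: 2.0
```

Emit:
drive_tool:
  deltas: [0,0,-2,0,1,0,0,-2,0,1,0,0,0,0,1]

```text
time: 36.5
tool_pos: [515.9, -233.8, 175.6]
tool_rot: [-3.14, -0.001, -1.294]
wrist_force: [1.3, -0.1, 4.1]
opening: -0.2
grasp_force: 2.0
```

Emit:
drive_tool:
  deltas: [0,0,-1,0,1,0,0,-1,0,1,0,0,0,0,1]

```text
time: 36.8
tool_pos: [516.0, -233.9, 173.7]
tool_rot: [-3.14, -0.001, -1.294]
wrist_force: [0.5, -1.1, 5.8]
opening: 0.0
grasp_force: 2.0
```

Emit:
drive_tool:
  deltas: [0,0,-1,0,1,0,0,-1,0,1,0,0,0,0,1]

```text
time: 37.1
tool_pos: [515.9, -233.9, 171.6]
tool_rot: [-3.14, -0.001, -1.294]
wrist_force: [0.4, -1.7, 4.5]
opening: 0.3
grasp_force: 2.1
```

Emit:
drive_tool:
  deltas: [0,0,-1,0,1,0,0,-1,0,1,0,0,0,0,1]

```text
time: 37.4
tool_pos: [515.7, -233.8, 169.4]
tool_rot: [-3.141, -0.001, -1.294]
wrist_force: [0.6, -1.6, 5.8]
opening: 0.0
grasp_force: 2.0
```

Emit:
drive_tool:
  deltas: [0,0,-1,0,1,0,0,-1,0,1,0,0,0,0,1]

```text
time: 37.7
tool_pos: [515.7, -233.8, 167.4]
tool_rot: [-3.141, -0.001, -1.294]
wrist_force: [0.6, -2.4, 5.8]
opening: -0.0
grasp_force: 2.5
```

Emit:
drive_tool:
  deltas: [0,0,-1,0,1,0,0,-1,0,1,0,0,0,0,1]

```text
time: 38.0
tool_pos: [515.9, -234.1, 165.8]
tool_rot: [-3.14, -0.002, -1.294]
wrist_force: [-0.2, -2.2, 8.2]
opening: -0.3
grasp_force: 3.4
```

Emit:
drive_tool:
  deltas: [0,0,-1,0,1,0,0,-1,0,1,0,0,0,0,1]

```text
time: 38.3
tool_pos: [516.2, -234.6, 164.3]
tool_rot: [-3.14, -0.003, -1.294]
wrist_force: [-1.0, -3.3, 11.2]
opening: 0.2
grasp_force: 4.7
```

Emit:
drive_tool:
  deltas: [0,0,-1,0,1,0,0,-1,0,1,0,0,0,0,1]

```text
time: 38.6
tool_pos: [516.7, -235.1, 162.8]
tool_rot: [-3.139, -0.004, -1.294]
wrist_force: [-1.3, -5.7, 13.9]
opening: 0.0
grasp_force: 6.3
```

Emit:
drive_tool:
  deltas: [0,0,-1,0,1,0,0,-1,0,1,0,0,0,0,1]

```text
time: 38.9
tool_pos: [517.1, -235.6, 161.3]
tool_rot: [-3.138, -0.005, -1.294]
wrist_force: [-0.5, -7.1, 16.1]
opening: -0.0
grasp_force: 7.6
```

```bash
python3 - <<'E'
from h import *
# measured tip pixels vs prediction for joint values
a=np.array([522.3,-158.7]); d=np.array([.095,.9955])
C={n:read_camera(n) for n in("scene","side")}
for n,c in C.items():
    for col,s in(("red",1),("yellow",-1)):
        for v in(1.2,1.42,1.57):
            th=np.radians(40)-v; X=a+s*d*(35+62*np.cos(th)); print(n,col,v,proj(c,[*X,157.6+20+62*np.sin(th)]))
        im=c["pixels"].astype(int);R,G,B=im[...,0],im[...,1],im[...,2]
        m=((R>90)&(G<60)&(B<60)) if s>0 else ((R>90)&(G>70)&(B<60)&(R-B>70))
        box=np.zeros_like(m); (x0,y0,x1,y1)=(225,125,325,215) if n=="scene" else (300,90,375,190); box[y0:y1,x0:x1]=1
        y,x=np.nonzero(m&box); 
        if len(x): i=np.argsort(y); print("  seen n",len(x),"ext x",x.min(),x.max(),"y",y.min(),y.max(),"low end",x[i[-6:]].mean(),y[i[-6:]].mean())
    print([(l,[(e["location"],round(e["p"],2)) for e in spot_in(l,n)][:3]) for l in("cam_red_tip","cam_yellow_tip")])
s=readout.state();print(s["time"],s["tool_pos"],s["wrist_force"])
E
```

```text
scene red 1.2 [300.4 179.3]
scene red 1.42 [298.1 181.8]
scene red 1.57 [296.1 183.2]
  seen n 5 ext x 294 296 y 180 182 low end 295.2 180.8
scene yellow 1.2 [243.4 180.2]
scene yellow 1.42 [246.4 182.6]
scene yellow 1.57 [248.8 183.9]
[('cam_red_tip', [([412.6, 250.6], 0.73), ([290.2, 179.1], 0.49)]), ('cam_yellow_tip', [([358.1, 220.0], 0.73), ([277.2, 207.5], 0.54)])]
side red 1.2 [326.7 170.3]
side red 1.42 [327.7 172.2]
side red 1.57 [328.5 172.9]
  seen n 5 ext x 327 331 y 163 173 low end 328.6 170.4
side yellow 1.2 [348.1 139.9]
side yellow 1.42 [347.1 144.3]
side yellow 1.57 [346.3 147.2]
[('cam_red_tip', [([374.0, 317.4], 0.76), ([380.4, 144.7], 0.71), ([331.3, 163.5], 0.65)]), ('cam_yellow_tip', [([259.9, 225.7], 0.79), ([417.9, 251.7], 0.48)])]
39.2 [ 517.07898221 -235.58507809  161.34880451] [-0.21326706 -6.27803237 14.72279768]
```

Emit:
drive_tool:
  deltas: [0,0,6,0,1,0,0,20,0,1,0,0,36,0,1,0,0,45,0,1,0,0,40,0,1,-5,-15,20,0,1,-5,-15,0,0,1,0,0,0,0,1,0,0,0,0,1]

```text
time: 40.1
tool_pos: [504.1, -263.1, 324.1]
tool_rot: [3.139, 0.003, -1.295]
wrist_force: [-0.4, -0.2, 1.0]
opening: 0.1
grasp_force: 0.0
```

```bash
cat > tips.py <<'E'
from h import *
a=np.array([522.3,-158.7]); d=np.array([.095,.9955])
for n,(x0,y0,x1,y1) in {"scene":(230,140,310,195),"side":(310,100,372,182)}.items():
    c=read_camera(n); im=cv2.cvtColor(c["pixels"],cv2.COLOR_RGB2HSV)
    for col,s,lo,hi in(("red",1,(0,110,60),(8,255,255)),("yellow",-1,(20,120,60),(35,255,255))):
        m=cv2.inRange(im,lo,hi); m2=np.zeros_like(m); m2[y0:y1,x0:x1]=m[y0:y1,x0:x1]
        y,x=np.nonzero(m2); i=np.argsort(y)
        print(n,col,len(x),"mean",x.mean().round(1),y.mean().round(1),"lowest",[(int(x[k]),int(y[k])) for k in i[-5:]]) if len(x) else print(n,col,"none")
        for v in(1.2,1.42,1.57):
            th=np.radians(40)-v; P=[proj(c,[*(a+s*d*(35+L*np.cos(th))),177.6+L*np.sin(th)]) for L in(20,62)]; print("   ",v,P)
s=readout.state();print(s["time"],s["tool_pos"],s["wrist_force"])
E
python3 tips.py
```

```text
scene red none
    1.2 [array([288.2, 175. ]), array([300.4, 179.3])]
    1.42 [array([287.4, 175.8]), array([298.1, 181.8])]
    1.57 [array([286.8, 176.3]), array([296.1, 183.2])]
scene yellow 8 mean 249.2 182.5 lowest [(250, 182), (248, 183), (249, 183), (248, 184), (249, 184)]
    1.2 [array([254.2, 175.5]), array([243.4, 180.2])]
    1.42 [array([255.2, 176.3]), array([246.4, 182.6])]
    1.57 [array([256. , 176.8]), array([248.8, 183.9])]
side red 5 mean 332.2 157.2 lowest [(333, 152), (334, 152), (335, 152), (331, 156), (328, 174)]
    1.2 [array([331.8, 157.3]), array([326.7, 170.3])]
    1.42 [array([332. , 157.9]), array([327.7, 172.2])]
    1.57 [array([332.3, 158.2]), array([328.5, 172.9])]
side yellow 6 mean 334.0 149.5 lowest [(334, 149), (335, 149), (333, 150), (334, 150), (335, 150)]
    1.2 [array([344.5, 139.7]), array([348.1, 139.9])]
    1.42 [array([344.1, 141.1]), array([347.1, 144.3])]
    1.57 [array([343.8, 142.1]), array([346.3, 147.2])]
40.2 [ 504.46007946 -262.82714448  324.25856384] [ 0.18325576 -0.49352852 -0.00719914]
```

Seen from the scene camera, the yellow arm end is at about (248.5,183.5), against a prediction of (248.8,183.9) for fully down. The red end was at (296.2,183), against (296.1,183.2). Both arms are down and the robot is clear, so I'm handing the job in.

```bash
python3 -c "
from h import *
print(workorder.close_job())"
```

```text
the job is handed in; nothing more can be done
None
```

The smallest coupling is fully home on the adaptor with the red and then the yellow arm swung fully down, though one finger knuckle lightly touched the filter housing on the first try at the yellow arm; the job was handed in at about 40 s with the robot clear, and no verdict was returned.

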